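# Push a lino block home into the register corner

### The job

Get the lino printing block ready for printing: push it along the plywood printing bed with the fingertips until it sits flush against both fences, right home in the corner where the two fences meet. Only push it, keeping it flat on the bed and never lifting or tipping it, and leave the ink jars, pin tin, baren and ink roller where they stand.

Things in the scene. Friction and masses are not known exactly. Their poses are not given: they have to be found in the camera images.
- block: Printing block to be pushed: pale wooden mount with blue-grey lino on top bearing a cut leaf, a loose flat slab 90 (its x) x 120 (its y) x 22 mm high, 0.15 to 0.31 kg, lying flat on the bed. Origin: centre of its underside; z up. It starts 30 to 120 mm short of each fence and up to 20 degrees askew.
- block_corner (a point): The bottom corner of the block that belongs in the register corner: at +45 mm x, +60 mm y in the block's frame, at its underside.
- print_bed: Plywood printing bed fixed to the table, 260 (x) x 300 (y) mm, 8 mm thick, origin at the centre of its underside, z up. Two wooden fences with brass screws stand on it along its far (+x) and left (+y) edges, each 20 mm wide and 12 mm high above the bed (top 20 mm above the table). The inner faces of the fences are at x = +110 mm and y = +130 mm in the bed's frame; its near and right edges are open. Its +x axis points within 18 degrees of straight ahead of the robot.
- register_corner (a point): Inner corner where the two fences meet, on the bed's upper surface (110, 130, 8 mm in the bed's frame). block_corner belongs here, with the block's x and y axes along the bed's; the block's centre is then at 65, 70 mm in the bed's frame.
- ink_black: Ink jar with black lid, diameter 48, height 50 mm, loose, on the table just right of the bed (about -85, -200 mm in the bed's frame). Origin: centre of underside. Leave alone.
- pin_tin: Round red tin, diameter 64, height 27 mm, loose, on the table just left of the bed. Origin: centre of underside. Leave alone.
- baren: Round dark wooden baren with a bar handle, diameter 95, height 27 mm, loose, on the table to the right of the bed and farther back. Origin: centre of underside. Leave alone.
- brayer: Ink roller with wooden handle, 164 mm long, 79 wide, 31 high, loose, on the table at the right. Origin: centre of underside. Leave alone.
- ink_ochre: Ink jar with ochre lid, diameter 48, height 50 mm, loose, on the table at the left. Origin: centre of underside. Leave alone.
- ink_moss: Ink jar with green lid, diameter 48, height 50 mm, loose, on the table at the left. Origin: centre of underside. Leave alone.
Mind the look-alikes: they are no part of the job. What is shaped like the block but orange is not meant.

How it is judged:
By the outcome, as a careful person would: the job done as asked, in the order asked, and still so for the second after the job is handed in, with the robot touching nothing.
It also fails if it takes over 48 s, if anything falls off the work surface, if the arm or the gripper's body presses on something with over 40 N, if the wrist force passes 120 N, or if a joint passes its speed limit or range.

### The arm

A 6-joint arm with a two-finger parallel gripper is mounted at the origin on the work surface; the furniture and walls round the work are solid. World frame = base frame: x ahead of the robot, y to its left, z up, the work surface at z = 0. Lengths are in mm, angles in rad, forces in N, time in s.
With the tool pointing down it reaches from about 400 to 925 mm from the base axis. Payload 12.5 kg.
Tool frame: the origin (TCP) lies midway between the tips of the shut fingers; the grasp point (between the pads) lies 19 mm behind it; x points along the fingers, y is the direction in which the jaws open and shut, and the axes are right-handed (so a half turn about x gives the same grasp; the last joint's range is limited). The gripper opens to 95 mm and grips with 3 to 60 N. Pads are 20 mm wide; open, the fingers measure 119 mm over their backs; the gripper's body (75 mm by 180 mm) begins 59 mm behind the grasp point.
Start: joints at [1.234, 0.491, 1.559, -0, 1.092, -0.106], TCP at [142.954, 608.45, 214.661] pointing down, gripper open.
Joint ranges: [-3.1, 3.1], [-0.84, 2.19], [0.05, 2.79], [-1.13, 4.28], [0.06, 2.93], [-2.69, 2.69]. Speed limits (rad/s): [2.22, 2.22, 2.79, 3.14, 3.14, 3.14].

### API

Orientations are given as [roll, pitch, yaw] about the fixed x, y, z axes, in that order (R = Rz(yaw) Ry(pitch) Rx(roll)).
In Python, from cell import state, read_camera, job_done gives the robot as it stands.
- The arm moves only by the tool move_arm, never from a script. Its argument "targets" is a list of rows, each a list of 7 numbers: the shift along the world's x, y, z in m, then the turn, a rotation vector about the world's x, y, z in degrees, then the gripper's target within -1 to 1 (fully open at 1, half-way at 0, shut at -1). In form: [[dx, dy, dz, wx, wy, wz, hand], ...]. A call has 1 to 10 rows; each row is the pose to reach, as a shift and turn from the pose commanded when the call began; what a row does not reach only later rows make up. A row lasts 1/10 s, in which the tool goes at most 50 mm and 8.59 degrees, less where a joint would pass 70% of its speed; a pose out of reach is approached as far as the arm can. A call with a gripper value outside its range is refused whole. The fingers move at their own pace and stop on an object; the grip force is fixed at half the most. Time passes only in rows, so rows that repeat a pose let the fingers close. It gives the time, the measured TCP pose, the force and the opening at its end, in the units of the state.
- state(): the state, without advancing time (a new reading comes with each control period).
- read_camera(name): name is "side" or "top"; returns a dict with "img" (400x640x3 uint8, blue, green, red), "mtx" (3x3 intrinsics, pixels), "k1" (the pictures are not rectified: a ray, as slopes to the right and down, at radius r is drawn at 1 + k1 r^2 times it, then the intrinsics apply), "cam_to_world" (4x4, takes a point from camera to world coordinates). Camera axes: x right, y up, looking along -z (the intrinsics and any distortion apply to the point x, -y, -z); pixel columns grow to the right and rows downward; lengths in mm; the calibration is good to about 2 mm. A picture is of the moment at which its call begins. There is no depth.
- job_done(): hands the job in, once; it reports no verdict.
The state is a dict: "t": time; "joints": joint angles; "qvel": joint speeds; "tau": joint torques, N m; "eef_pos": TCP position; "tcp_rot": TCP orientation; "ft_force": force on the tool from outside, world axes, zero at the start; "moment": the same for the moment, N m; "opening": opening from 0.0 (shut) to 1.0 (fully open).
Only numpy, scipy, OpenCV 4.12 (cv2) and the standard library are available. Lean on these libraries where they do the work, as an engineer would, in place of code of your own. Each camera call takes 0.05 s, during which the arm holds its last target.

## Working session

There is one attempt and no reset: what is moved stays moved. The work goes in short steps, Python scripts to look and compute and a tool call to move; the robot and the scene stay as the last step left them, time stands still between calls to the robot, and variables do not carry over. Pictures are saved under pics/ and viewed, and the job is handed in when it is done.

Besides the shell and the picture viewer there is one more tool, called after "Request:" as a command line: name --pt "numbers of a row" for each row, then --argument value for the rest. move_arm: Moves the arm, as the interface text tells. Its arguments: {"type":"object","properties":{"targets":{"type":"array"}},"required":["targets"]}

```bash
mkdir -p pics; ls; python3 - <<'E'
from cell import *
import cv2
s=state();print(s)
for n in("top","side"):
    c=read_camera(n);cv2.imwrite(f"pics/{n}0.png",c["img"]);print(n,c["mtx"],c["k1"],c["cam_to_world"])
E
```

```text
pics
{'t': 0.0, 'joints': array([ 1.23441343e+00,  4.91572782e-01,  1.55944819e+00,  4.50541935e-07,
        1.09169303e+00, -1.05612075e-01]), 'qvel': array([-5.62253967e-04,  1.07486717e-03,  6.81261899e-04,  1.07937825e-05,
       -1.12981210e-03, -1.57459042e-03]), 'tau': array([ 1.79095634e-03, -6.12646222e+01, -2.58187580e+01,  6.93069468e-02,
        4.82361973e-02, -1.07997494e-04]), 'eef_pos': array([142.86001486, 608.20593223, 214.05396598]), 'tcp_rot': array([-1.67676474,  1.56967498, -1.90753577]), 'ft_force': array([0.21089258, 0.23365929, 0.4786488 ]), 'moment': array([0.01121392, 0.01427542, 0.00333134]), 'opening': 0.9986389651734763}
top [[418.69376902   0.         319.94673186]
 [  0.         418.69376902 192.68665493]
 [  0.           0.           1.        ]] 0.019413743260660286 [[ 1.45532285e-02  9.93533389e-01 -1.12603766e-01  3.51880395e+02]
 [-9.99893418e-01  1.43294891e-02 -2.79610139e-03  3.45592608e+01]
 [-1.16446566e-03  1.12632457e-01  9.93636037e-01  1.18224891e+03]
 [ 0.00000000e+00  0.00000000e+00  0.00000000e+00  1.00000000e+00]]
side [[460.80709078   0.         317.9978201 ]
 [  0.         460.80709078 206.40540141]
 [  0.           0.           1.        ]] -0.039383645056109036 [[-9.65972537e-01  8.22397219e-02 -2.45221706e-01  1.15096208e+02]
 [-2.58140894e-01 -3.65691489e-01  8.94222016e-01  1.38822771e+03]
 [-1.61349210e-02  9.27095660e-01  3.74477371e-01  6.10110901e+02]
 [ 0.00000000e+00  0.00000000e+00  0.00000000e+00  1.00000000e+00]]
```

View pics/top0.png

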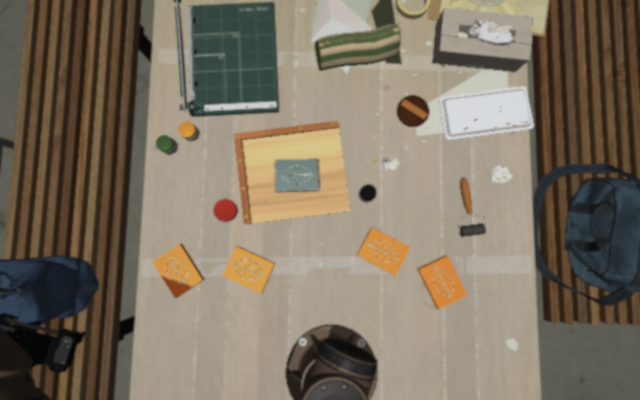

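View pics/side0.png

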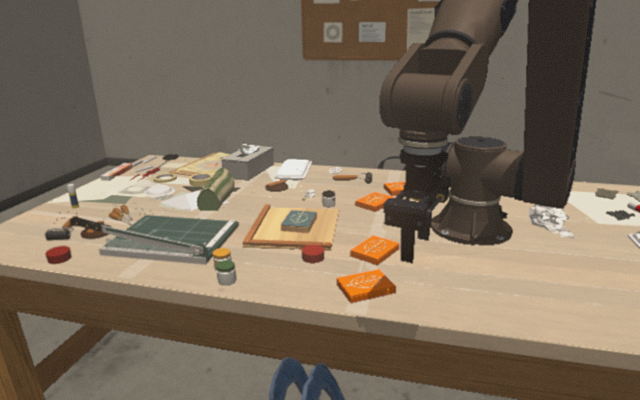

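```bash
cat > h.py <<'E'
import numpy as np, cv2
from cell import *
def proj(c,P):
    P=np.atleast_2d(np.asarray(P,float)); T=np.linalg.inv(c["cam_to_world"])
    p=P@T[:3,:3].T+T[:3,3]; q=np.stack([p[:,0],-p[:,1]],1)/-p[:,2:3]
    r2=(q**2).sum(1,keepdims=True); q=q*(1+c["k1"]*r2)
    return q*[c["mtx"][0,0],c["mtx"][1,1]]+c["mtx"][:2,2]
def unproj(c,uv,z):
    uv=np.atleast_2d(np.asarray(uv,float)); q=cv2.undistortPoints(uv.reshape(-1,1,2),c["mtx"],np.array([c["k1"],0,0,0])).reshape(-1,2)
    d=np.c_[q[:,0],-q[:,1],-np.ones(len(q))]@c["cam_to_world"][:3,:3].T
    o=c["cam_to_world"][:3,3]; return o+d*((z-o[2])/d[:,2])[:,None]
def crop(c,x0,y0,x1,y1,k,name):
    im=cv2.resize(c["img"][y0:y1,x0:x1],None,fx=k,fy=k,interpolation=cv2.INTER_CUBIC); cv2.imwrite("pics/"+name,im)
E
python3 - <<'E'
from h import *
c=read_camera("top");crop(c,225,115,360,230,5,"t1.png");print(proj(c,[[143,608,214]]))
c=read_camera("side");crop(c,235,190,350,270,6,"s1.png")
E
```

```text
[[ 61.34965697 331.3002019 ]]
```

View pics/t1.png

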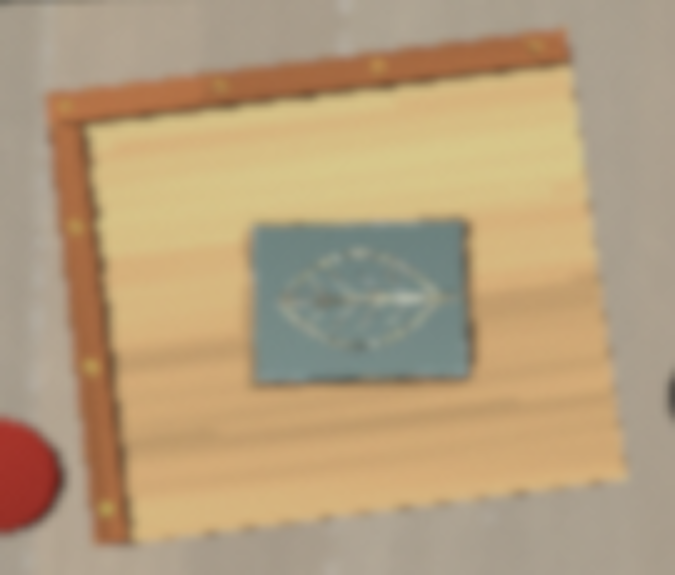

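View pics/s1.png

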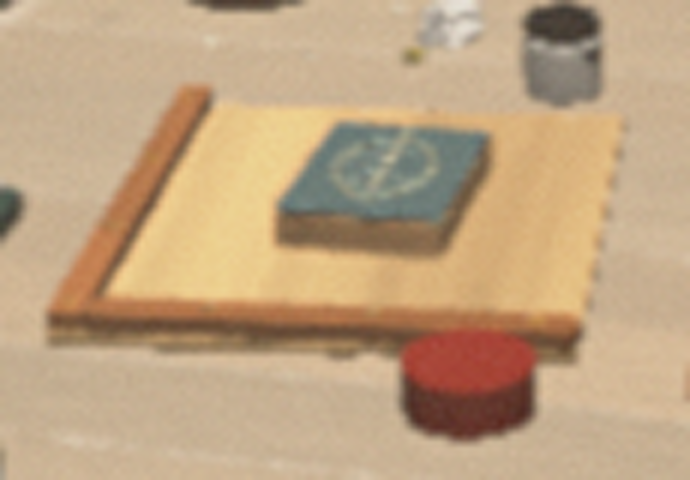

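```bash
cat > fit.py <<'E'
from h import *
from scipy.optimize import least_squares
def R(a): return np.array([[np.cos(a),-np.sin(a)],[np.sin(a),np.cos(a)]])
def tow(p,L): L=np.asarray(L,float); return np.c_[L[:,:2]@R(p[2]).T+p[:2],L[:,2]]
def fit(obs,p0):
    f=lambda p:np.concatenate([(proj(c,tow(p,L))-uv).ravel() for c,L,uv in obs])
    r=least_squares(f,p0,x_scale=[100,100,1],loss="soft_l1"); return r.x,f(r.x).reshape(-1,2).round(2)
E
python3 - <<'E'
from fit import *
ct=read_camera("top");cs=read_camera("side")
o=lambda u,k,x,y:(np.array(u)+.5)/k-.5+[x,y]
bt=o([(47,95),(565,30),(97,545),(628,478),(83,122)],5,225,115); bs=o([(50,318),(187,88),(580,325),(622,118)],6,235,190)
LB=[(130,150,20),(130,-150,20),(-130,150,20),(-130,-150,8),(110,130,20)]
kt=o([(252,225),(467,218),(470,380),(255,385)],5,225,115); ks=o([(280,212),(333,125),(490,133),(440,222)],6,235,190)
LK=[(45,60,30),(45,-60,30),(-45,-60,30),(-45,60,30)]
for nm,ob in (("both",0),("top",1),("side",2)):
    s=lambda l:[l] if 0 else l
    B=[(ct,LB,bt),(cs,LB[:4],bs)];K=[(ct,LK,kt),(cs,LK,ks)]
    if ob: B=B[ob-1:ob];K=K[ob-1:ob]
    p,r=fit(B,[450,60,0.1]);q,r2=fit(K,[450,60,0]);print(nm,p,q);
    if not ob: print(r,r2)
    d=R(p[2]).T@(q[:2]-p[:2]);print("block in bed",d,np.degrees(q[2]-p[2]))
print("tin",unproj(ct,[225,210],27),"moss",unproj(ct,[166,144],50),"ochre",unproj(ct,[188,130],50),"black",unproj(ct,[368,193],50))
E
```

```text
both [5.41957138e+02 1.18491310e+02 1.46565303e-01] [5.31155214e+02 1.03639271e+02 4.72698861e-02]
[[-0.65  0.01]
 [ 0.53 -0.54]
 [-0.42  1.07]
 [ 0.38  0.51]
 [-0.04  0.56]
 [-1.07 -1.74]
 [-1.13 -1.28]
 [-0.25  0.45]
 [ 0.46 -1.01]] [[-0.35  0.14]
 [-0.42  0.15]
 [ 0.02 -0.29]
 [-0.28  0.12]
 [-1.34 -1.33]
 [ 0.18 -1.37]
 [ 0.46 -0.9 ]
 [ 0.34 -0.85]]
block in bed [-12.8551199  -13.11527834] -5.689208293774839
top [5.42913210e+02 1.18424465e+02 1.44710764e-01] [5.31244620e+02 1.02919748e+02 4.13052100e-02]
block in bed [-13.78250218 -13.65997295] -5.924701835736905
side [5.38841083e+02 1.23796090e+02 1.52751525e-01] [5.28530896e+02 1.11729058e+02 6.51132272e-02]
block in bed [-12.02623422 -10.35774641] -5.0213045736236985
tin [[430.90038131 299.30577834  27.        ]] moss [[608.87062345 463.18811168  50.        ]] ochre [[649.2272816  404.80991076  50.        ]] black [[481.21982498 -92.97138097  50.        ]]
```

```bash
cat > g.py <<'E'
from fit import *
from scipy.spatial.transform import Rotation as Ro
BED=np.array([542.7,118.5]);A=0.1455
def goal(bx,by,z,jaw,bed=BED,a=A):
    """jaw: desired tool-y direction angle rel. bed x (deg)"""
    s=state();p=s["eef_pos"];Rm=Ro.from_euler("xyz",s["tcp_rot"]).as_matrix()
    x=Rm[:,0];y=Rm[:,1];cur=np.degrees(np.arctan2(y[1],y[0]))
    w=R(a)@[bx,by]+bed; t=np.array([w[0],w[1],z])
    d=(jaw+np.degrees(a)-cur+90)%180-90
    print("t",s["t"],"tcp",p.round(1),"tool x",x.round(3),"tool y",y.round(3),"cur yaw",round(cur,2),"j6",s["joints"][5])
    bedp=R(a).T@(p[:2]-bed); print("in bed",bedp.round(1),"force bed",(R(a).T@s["ft_force"][:2]).round(2),s["ft_force"][2].round(2),"open",s["opening"])
    print("shift mm",(t-p).round(1),"turn z",round(d,2))
E
python3 -c "
from g import *
goal(-92,-13,150,90)"
```

```text
t 0.3 tcp [142.9 608.4 214.5] tool x [-0. -0. -1.] tool y [ 0.229  0.973 -0.   ] cur yaw 76.78 j6 -0.10562250727793644
in bed [-324.5  542.7] force bed [-0.22 -0.17] -0.68 open 1.0019721086590028
shift mm [ 310.6 -516.1  -64.5] turn z 21.56
```

Request:
move_arm --pt "0.04 -0.03 0 0 0 3 0" --pt "0.08 -0.06 0 0 0 6 0" --pt "0.12 -0.09 0 0 0 9 0" --pt "0.16 -0.12 0 0 0 12 0" --pt "0.2 -0.15 0 0 0 15 0" --pt "0.23 -0.19 0 0 0 18 0" --pt "0.25 -0.23 0 0 0 21.6 0" --pt "0.265 -0.275 0 0 0 21.6 0" --pt "0.28 -0.32 0 0 0 21.6 0" --pt "0.29 -0.36 -0.02 0 0 21.6 0"

```text
t: 1.3
eef_pos: [434.5, 246.8, 196.2]
tcp_rot: [0.226, 1.566, 0.372]
ft_force: [0.4, 0.1, -1.0]
opening: 0.499
```

```bash
python3 -c "
from g import *
goal(-92,-13,60,90)"
```

```text
t 1.3 tcp [434.5 246.8 196.2] tool x [ 0.004  0.002 -1.   ] tool y [-0.145  0.989  0.001] cur yaw 98.36 j6 -1.3322088681388449
in bed [-88.4 142.7] force bed [0.39 0.01] -0.96 open 0.4993867716424016
shift mm [  19.  -154.5 -136.2] turn z -0.02
```

Request:
move_arm --pt "0.005 -0.045 0 0 0 0 0" --pt "0.01 -0.09 0 0 0 0 0" --pt "0.015 -0.135 0 0 0 0 0" --pt "0.02 -0.156 -0.04 0 0 0 0" --pt "0.02 -0.156 -0.085 0 0 0 0" --pt "0.02 -0.156 -0.13 0 0 0 0" --pt "0.02 -0.156 -0.15 0 0 0 0" --pt "0.02 -0.156 -0.15 0 0 0 0"

```text
t: 2.1
eef_pos: [451.8, 92.2, 42.5]
tcp_rot: [3.033, 1.566, -3.105]
ft_force: [-0.0, -0.5, 0.0]
opening: 0.5
```

```bash
python3 -c "
from g import *
goal(-92,-13,15,90)
c=read_camera('side');crop(c,225,130,375,280,4,'s2.png')
c=read_camera('top');crop(c,225,115,360,230,5,'t2.png')
"
```

```text
t 2.1 tcp [451.8  92.2  42.5] tool x [-0.005 -0.    -1.   ] tool y [-0.145  0.989  0.001] cur yaw 98.36 j6 -1.6588885014330965
in bed [-93.8 -12.8] force bed [-0.07 -0.5 ] 0.01 open 0.4997917448648853
shift mm [  1.8   0.1 -27.5] turn z -0.02
```

View pics/s2.png

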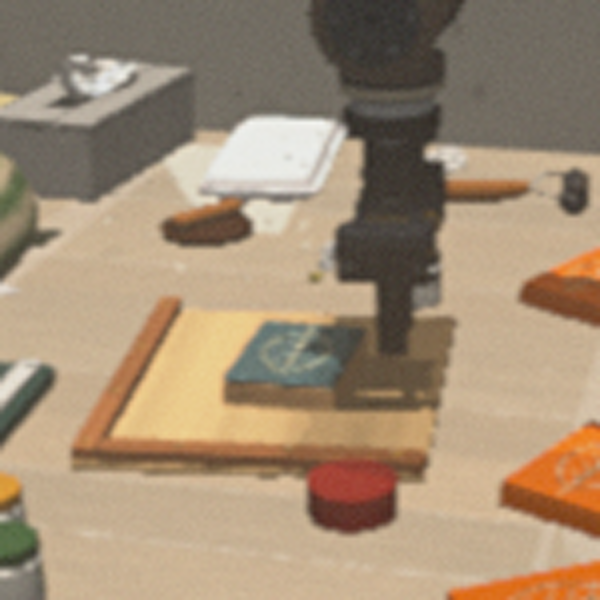

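View pics/t2.png

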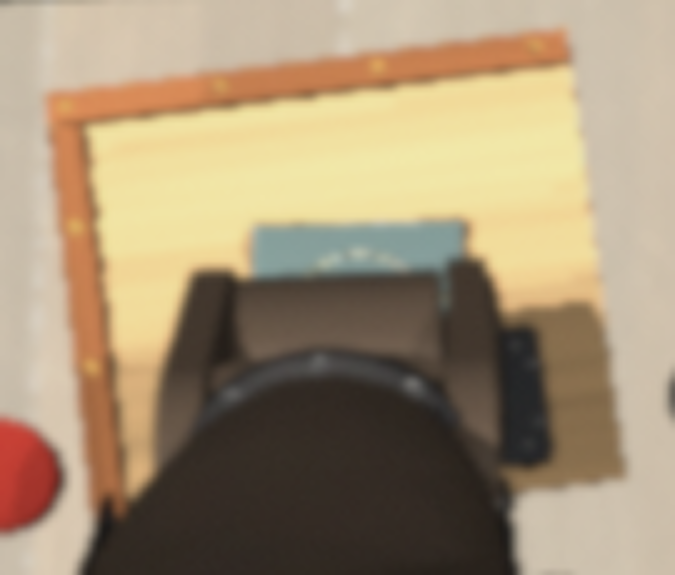

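Request:
move_arm --pt "0 0 -0.02 0 0 0 0" --pt "0 0 -0.026 0 0 0 0" --pt "0.01 0.0015 -0.026 0 0 0 0" --pt "0.02 0.0029 -0.026 0 0 0 0" --pt "0.03 0.0044 -0.026 0 0 0 0" --pt "0.04 0.0059 -0.026 0 0 0 0" --pt "0.05 0.0073 -0.026 0 0 0 0" --pt "0.06 0.0088 -0.026 0 0 0 0" --pt "0.07 0.0103 -0.026 0 0 0 0" --pt "0.08 0.0117 -0.026 0 0 0 0"

```text
t: 3.2
eef_pos: [533.8, 104.3, 18.6]
tcp_rot: [2.529, 1.571, 2.675]
ft_force: [-1.8, -0.2, 0.9]
opening: 0.502
```

```bash
python3 -c "
from g import *
goal(10,-13,15,90)
c=read_camera('side');crop(c,225,130,375,280,4,'s3.png')
"
```

```text
t 3.2 tcp [533.8 104.3  18.6] tool x [-0.  0. -1.] tool y [-0.146  0.989  0.   ] cur yaw 98.38 j6 -1.6457416694203642
in bed [-10.9 -12.8] force bed [-1.81  0.06] 0.9 open 0.5024204322823723
shift mm [20.7  2.8 -3.6] turn z -0.04
```

View pics/s3.png

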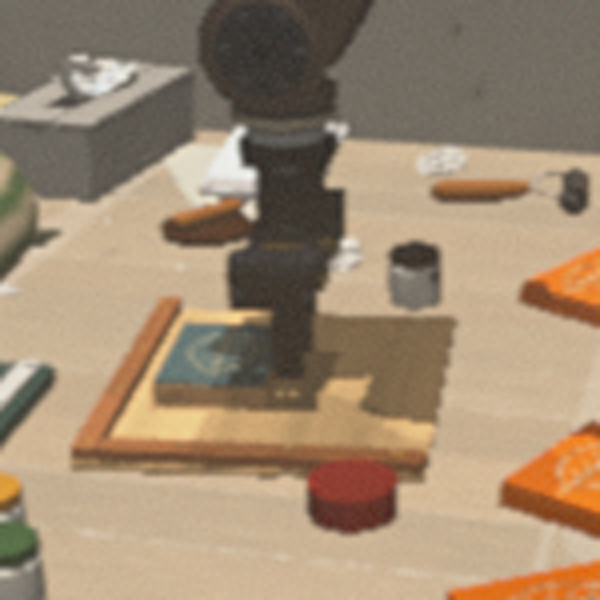

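Request:
move_arm --pt "0.005 0.0007 0 0 0 0 0" --pt "0.01 0.0015 0 0 0 0 0" --pt "0.014 0.002 0 0 0 0 0" --pt "0.017 0.0025 0 0 0 0 0" --pt "0.018 0.0026 0 0 0 0 0" --pt "0.018 0.0026 0 0 0 0 0"

```text
t: 3.85
eef_pos: [551.2, 106.8, 18.7]
tcp_rot: [0.132, 1.57, 0.278]
ft_force: [0.6, -0.3, -1.0]
opening: 0.502
```

Request:
move_arm --pt "0.001 0.0002 0 0 0 0 0" --pt "0.002 0.0003 0 0 0 0 0"

```text
t: 4.05
eef_pos: [551.6, 107.0, 18.6]
tcp_rot: [3.049, 1.568, -3.088]
ft_force: [-8.6, -1.0, 5.4]
opening: 0.5
```

Request:
move_arm --pt "0.001 0.0002 0 0 0 0 0" --pt "0.002 0.0003 0 0 0 0 0"

```text
t: 4.25
eef_pos: [551.7, 107.0, 18.5]
tcp_rot: [3.084, 1.563, -3.053]
ft_force: [-16.9, -4.1, 13.5]
opening: 0.5
```

Request:
move_arm --pt "-0.015 -0.002 0 0 0 0 0" --pt "-0.025 -0.004 0 0 0 0 0" --pt "-0.025 -0.004 0.045 0 0 0 0" --pt "-0.025 -0.004 0.08 0 0 0 0" --pt "-0.02 -0.03 0.08 0 0 -8 0" --pt "-0.01 -0.06 0.08 0 0 -16 0" --pt "0.01 -0.075 0.08 0 0 -24 0" --pt "0.03 -0.076 0.08 0 0 -32 0" --pt "0.05 -0.076 0.08 0 0 -40 0" --pt "0.068 -0.076 0.08 0 0 -48 0"

```text
t: 5.25
eef_pos: [623.9, 31.0, 98.8]
tcp_rot: [0.773, 1.57, 0.075]
ft_force: [-0.2, 0.1, 0.4]
opening: 0.499
```

Request:
move_arm --pt "0 0 0 0 0 -8 0" --pt "0 0 0 0 0 -16 0" --pt "0 0 0 0 0 -24 0" --pt "0 0 0 0 0 -32 0" --pt "0 0 0 0 0 -40 0" --pt "0 0 0 0 0 -42 0" --pt "0 0 0 0 0 -42 0"

```text
t: 5.95
eef_pos: [623.0, 31.3, 98.7]
tcp_rot: [1.374, 1.57, -0.051]
ft_force: [0.4, -0.4, -0.2]
opening: 0.5
```

```bash
python3 -c "
from g import *
goal(65,-98,18,0)
c=read_camera('side');crop(c,225,130,375,280,4,'s4.png')
c=read_camera('top');crop(c,225,115,360,230,5,'t4.png')
"
```

```text
t 5.95 tcp [623.   31.3  98.7] tool x [ 0. -0. -1.] tool y [0.989 0.145 0.   ] cur yaw 8.35 j6 -0.2014583986801399
in bed [ 66.8 -97.9] force bed [ 0.34 -0.48] -0.16 open 0.5003742902224702
shift mm [ -1.8  -0.3 -80.7] turn z -0.02
```

View pics/s4.png

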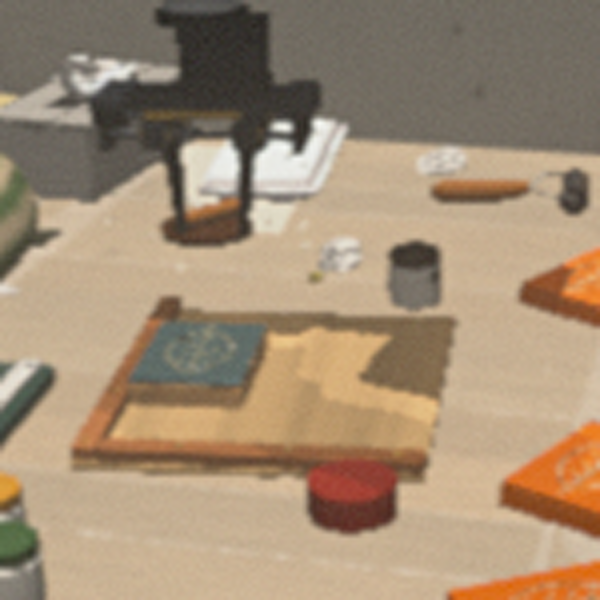

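View pics/t4.png

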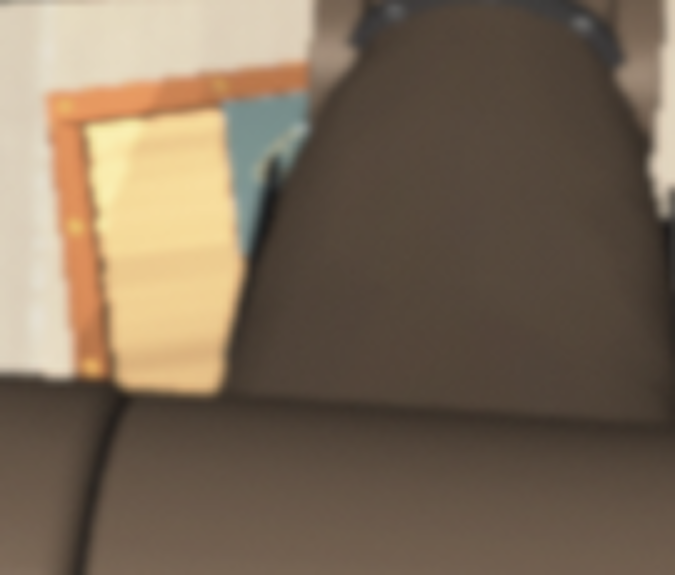

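Request:
move_arm --pt "-0.005 -0.001 -0.04 0 0 0 0" --pt "-0.005 -0.001 -0.075 0 0 0 0" --pt "-0.005 -0.001 -0.081 0 0 0 0" --pt "-0.0065 0.009 -0.081 0 0 0 0" --pt "-0.0079 0.019 -0.081 0 0 0 0" --pt "-0.0094 0.029 -0.081 0 0 0 0" --pt "-0.0108 0.039 -0.081 0 0 0 0" --pt "-0.0123 0.049 -0.081 0 0 0 0" --pt "-0.0138 0.059 -0.081 0 0 0 0" --pt "-0.0152 0.069 -0.081 0 0 0 0"

```text
t: 7.05
eef_pos: [607.7, 101.2, 17.9]
tcp_rot: [1.362, 1.57, -0.062]
ft_force: [0.7, -1.8, 2.2]
opening: 0.503
```

```bash
python3 -c "
from g import *
goal(62,0,18,0)
c=read_camera('side');crop(c,225,130,375,280,4,'s5.png')
"
```

```text
t 7.05 tcp [607.7 101.2  17.9] tool x [ 0. -0. -1.] tool y [0.989 0.146 0.   ] cur yaw 8.39 j6 -0.08837400092300796
in bed [ 61.8 -26.5] force bed [ 0.48 -1.86] 2.17 open 0.5032107296675203
shift mm [-3.6 26.2  0.1] turn z -0.05
```

View pics/s5.png

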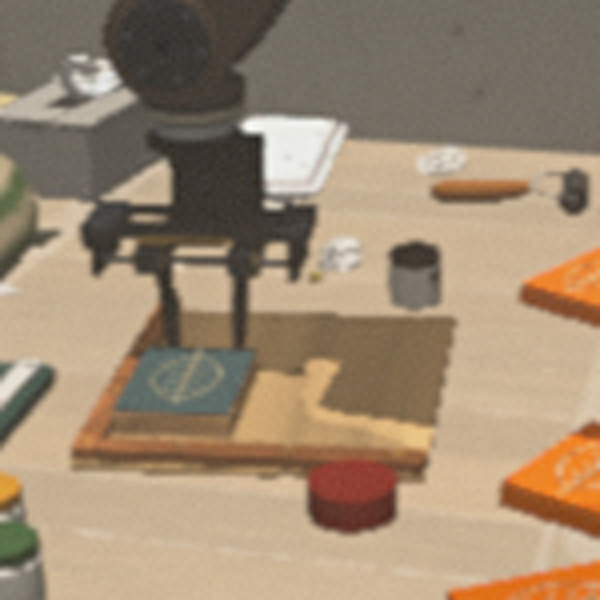

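Tracking well; about 25 mm left.

Request:
move_arm --pt "-0.001 0.007 0 0 0 0 0" --pt "-0.002 0.014 0 0 0 0 0" --pt "-0.0028 0.019 0 0 0 0 0" --pt "-0.0033 0.022 0 0 0 0 0" --pt "-0.0035 0.023 0 0 0 0 0"

```text
t: 7.6
eef_pos: [604.2, 123.6, 17.6]
tcp_rot: [1.493, 1.571, 0.069]
ft_force: [0.8, -2.1, 1.3]
opening: 0.5
```

Request:
move_arm --pt "-0.0002 0.001 0 0 0 0 0" --pt "-0.0003 0.002 0 0 0 0 0"

```text
t: 7.8
eef_pos: [604.0, 125.2, 17.6]
tcp_rot: [1.419, 1.571, -0.006]
ft_force: [0.7, -1.8, 0.5]
opening: 0.498
```

Request:
move_arm --pt "-0.0002 0.001 0 0 0 0 0" --pt "-0.0003 0.002 0 0 0 0 0"

```text
t: 8.0
eef_pos: [603.6, 126.9, 17.6]
tcp_rot: [-0.385, 1.57, -1.809]
ft_force: [-0.1, -11.6, 1.6]
opening: 0.5
```

Request:
move_arm --pt "-0.0001 0.001 0 0 0 0 0" --pt "-0.0002 0.0015 0 0 0 0 0"

```text
t: 8.2
eef_pos: [603.6, 127.0, 17.6]
tcp_rot: [-0.219, 1.569, -1.643]
ft_force: [1.3, -17.9, 1.7]
opening: 0.497
```

Request:
move_arm --pt "0.0012 -0.01 0 0 0 0 0" --pt "0.003 -0.025 0 0 0 0 0" --pt "0.003 -0.025 0.045 0 0 0 0" --pt "0.003 -0.025 0.08 0 0 0 0" --pt "-0.03 -0.015 0.08 0 0 8 0" --pt "-0.06 0.01 0.08 0 0 16 0" --pt "-0.085 0.03 0.08 0 0 24 0" --pt "-0.095 0.045 0.08 0 0 32 0" --pt "-0.095 0.055 0.08 0 0 40 0" --pt "-0.095 0.055 0.08 0 0 48 0"

```text
t: 9.2
eef_pos: [508.3, 184.5, 97.8]
tcp_rot: [1.64, 1.57, 1.06]
ft_force: [0.3, -0.5, 1.2]
opening: 0.497
```

Request:
move_arm --pt "0 0 0 0 0 8 0" --pt "0 0 0 0 0 16 0" --pt "0 0 0 0 0 24 0" --pt "0 0 0 0 0 32 0" --pt "0 0 0 0 0 40 0" --pt "0 0 0 0 0 42 0" --pt "0 0 0 0 0 42 0"

```text
t: 9.9
eef_pos: [508.6, 183.4, 97.6]
tcp_rot: [1.749, 1.571, 1.895]
ft_force: [1.1, 0.4, 0.1]
opening: 0.501
```

```bash
python3 -c "
from g import *
goal(-15,65,18,90)
c=read_camera('side');crop(c,225,130,375,280,4,'s6.png')
c=read_camera('top');crop(c,225,115,360,230,5,'t6.png')
"
```

```text
t 9.9 tcp [508.6 183.4  97.6] tool x [-0.  0. -1.] tool y [-0.146  0.989  0.   ] cur yaw 98.37 j6 -1.4935425082470921
in bed [-24.4  69.1] force bed [1.13 0.2 ] 0.15 open 0.5014430686706688
shift mm [  9.9  -2.7 -79.6] turn z -0.04
```

View pics/s6.png

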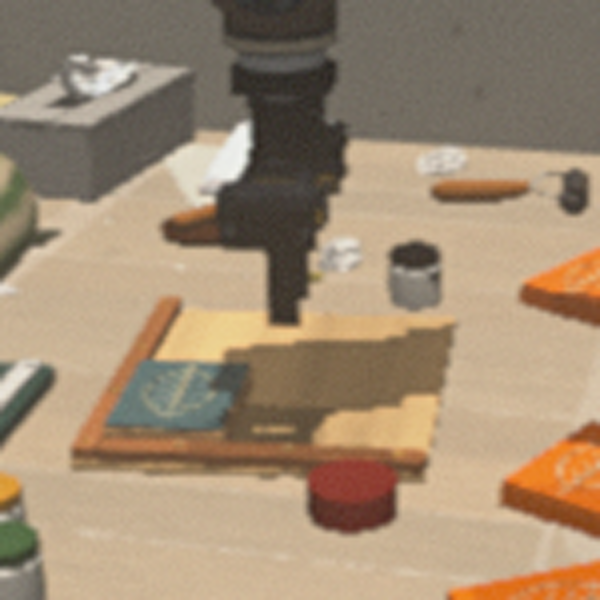

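View pics/t6.png

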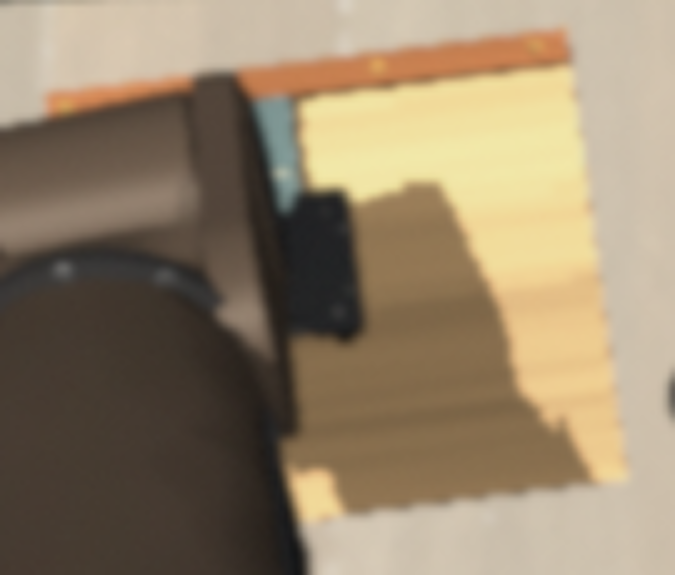

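Request:
move_arm --pt "0 -0.003 -0.04 0 0 0 0" --pt "0 -0.003 -0.075 0 0 0 0" --pt "0 -0.003 -0.08 0 0 0 0" --pt "0.01 -0.0015 -0.08 0 0 0 0" --pt "0.02 0 -0.08 0 0 0 0" --pt "0.026 0.001 -0.08 0 0 0 0" --pt "0.029 0.0014 -0.08 0 0 0 0" --pt "0.03 0.0015 -0.08 0 0 0 0"

```text
t: 10.8
eef_pos: [539.0, 185.5, 18.3]
tcp_rot: [0.144, 1.57, 0.291]
ft_force: [0.4, 0.4, -0.2]
opening: 0.503
```

Request:
move_arm --pt "0.0005 0.0001 0 0 0 0 0" --pt "0.001 0.0002 0 0 0 0 0"

```text
t: 11.0
eef_pos: [539.1, 185.5, 17.8]
tcp_rot: [3.051, 1.57, -3.086]
ft_force: [-2.1, -0.7, 1.3]
opening: 0.498
```

Request:
move_arm --pt "0.0005 0.0001 0 0 0 0 0" --pt "0.001 0.0002 0 0 0 0 0"

```text
t: 11.2
eef_pos: [540.0, 185.7, 17.7]
tcp_rot: [-3.136, 1.57, -2.99]
ft_force: [-5.6, -0.2, 3.3]
opening: 0.501
```

```bash
python3 -c "
from g import *
goal(7,65,18,90)"
```

```text
t 11.2 tcp [540.  185.7  17.7] tool x [-0.001 -0.    -1.   ] tool y [-0.146  0.989 -0.   ] cur yaw 98.38 j6 -1.5016769462586919
in bed [ 7.1 66.8] force bed [-5.54  0.56] 3.34 open 0.5014204137706362
shift mm [ 0.2 -1.8  0.3] turn z -0.04
```

Request:
move_arm --pt "0.0005 0.0001 0 0 0 0 0" --pt "0.001 0.0002 0 0 0 0 0"

```text
t: 11.4
eef_pos: [540.1, 185.7, 17.6]
tcp_rot: [-3.109, 1.568, -2.963]
ft_force: [-8.5, -1.9, 6.5]
opening: 0.499
```

Request:
move_arm --pt "-0.012 -0.002 0 0 0 0 0" --pt "-0.03 -0.0045 0 0 0 0 0" --pt "-0.03 -0.0045 0.045 0 0 0 0" --pt "-0.03 -0.0045 0.09 0 0 0 0" --pt "-0.05 -0.04 0.11 0 0 0 0" --pt "-0.07 -0.08 0.13 0 0 0 0" --pt "-0.08 -0.125 0.15 0 0 0 0" --pt "-0.08 -0.17 0.17 0 0 0 0" --pt "-0.08 -0.215 0.17 0 0 0 0" --pt "-0.08 -0.26 0.17 0 0 0 0"

```text
t: 12.4
eef_pos: [461.7, -76.0, 188.6]
tcp_rot: [-0.403, 1.568, -0.256]
ft_force: [0.8, -0.3, -0.7]
opening: 0.501
```

Request:
move_arm --pt "0 -0.045 0 0 0 0 0" --pt "0 -0.09 0 0 0 0 0" --pt "0 -0.135 0 0 0 0 0" --pt "0 -0.18 0 0 0 0 0" --pt "0 -0.18 0 0 0 0 0"

```text
t: 12.9
eef_pos: [461.7, -258.8, 187.5]
tcp_rot: [-0.969, 1.569, -0.826]
ft_force: [0.3, 0.6, -0.2]
opening: 0.503
```

```bash
python3 -c "
from g import *
goal(7,65,18,90)
c=read_camera('side');crop(c,235,190,350,270,6,'s7.png')
c=read_camera('top');crop(c,225,115,360,230,5,'t7.png');cv2.imwrite('pics/t7full.png',c['img'])
"
```

```text
t 12.9 tcp [ 461.7 -258.8  187.5] tool x [ 0.001 -0.002 -1.   ] tool y [-0.142  0.99  -0.002] cur yaw 98.15 j6 -2.3482395661683357
in bed [-134.9 -361.5] force bed [0.4  0.51] -0.16 open 0.5031888110763517
shift mm [  78.5  442.6 -169.5] turn z 0.19
```

View pics/s7.png

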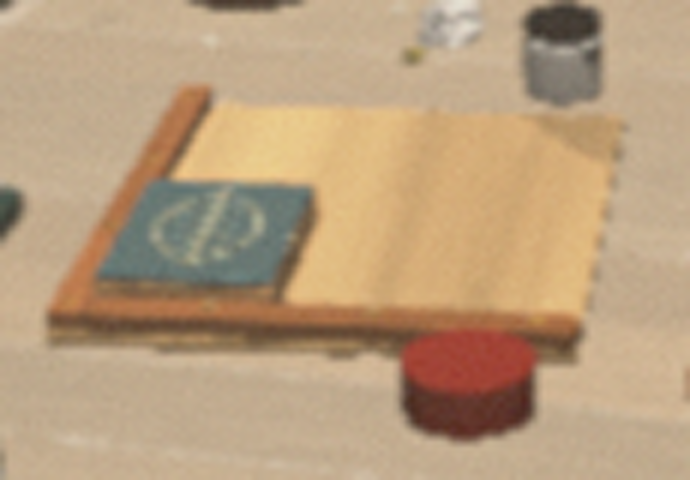

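View pics/t7.png

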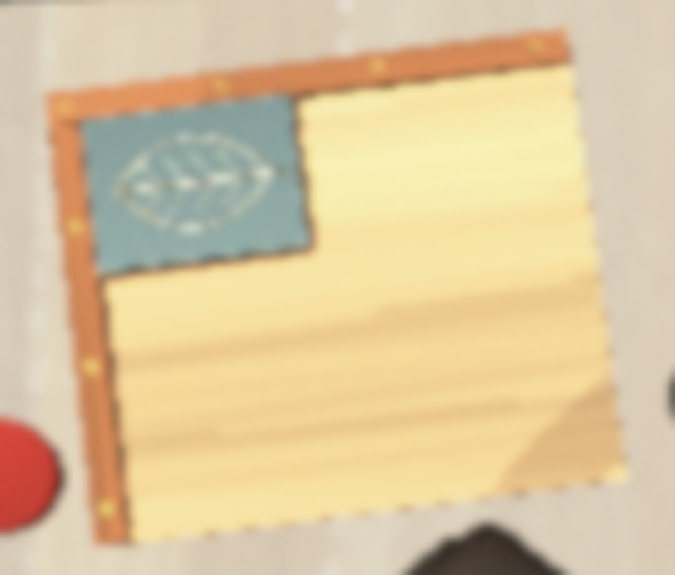

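View pics/t7full.png

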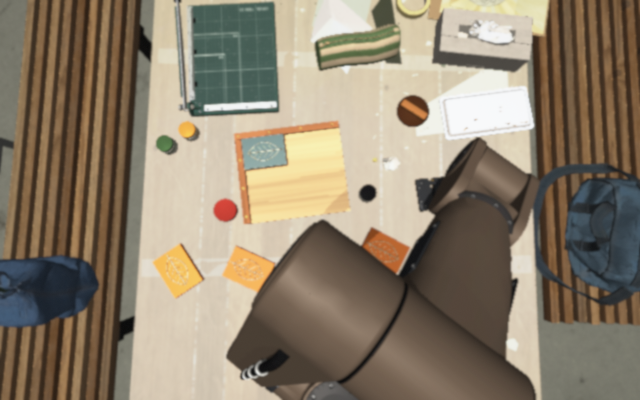

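```bash
python3 - <<'E'
from fit import *
ct=read_camera("top");cs=read_camera("side")
o=lambda u,k,x,y:(np.array(u)+.5)/k-.5+[x,y]
kt=o([(80,121),(295,95),(313,247),(98,274)],5,225,115); ks=o([(98,280),(153,182),(314,187),(272,290)],6,235,190)
LK=[(45,60,30),(45,-60,30),(-45,-60,30),(-45,60,30)]
for K,p in (([(ct,LK,kt)],(542.91,118.42,.1447)),([(cs,LK,ks)],(538.84,123.8,.1528)),([(ct,LK,kt),(cs,LK,ks)],(541.96,118.49,.1466))):
    q,r=fit(K,[600,190,.15]);print(q,(R(p[2]).T@(q[:2]-p[:2])).round(1),np.degrees(q[2]-p[2]).round(2))
im=cv2.resize(ct["img"][130:185,235:300],None,fx=11,fy=10,interpolation=cv2.INTER_CUBIC);cv2.imwrite("pics/t8.png",im)
im=cv2.resize(cs["img"][215:250,240:300],None,fx=12,fy=12,interpolation=cv2.INTER_CUBIC);cv2.imwrite("pics/s8.png",im)
E
```

```text
[5.96570192e+02 1.96359209e+02 1.41671180e-01] [64.3 69.4] -0.17
[5.92183804e+02 2.06035696e+02 1.43486802e-01] [65.2 73.2] -0.53
[5.96012796e+02 1.97130215e+02 1.43383037e-01] [65.  69.9] -0.18
```

View pics/t8.png

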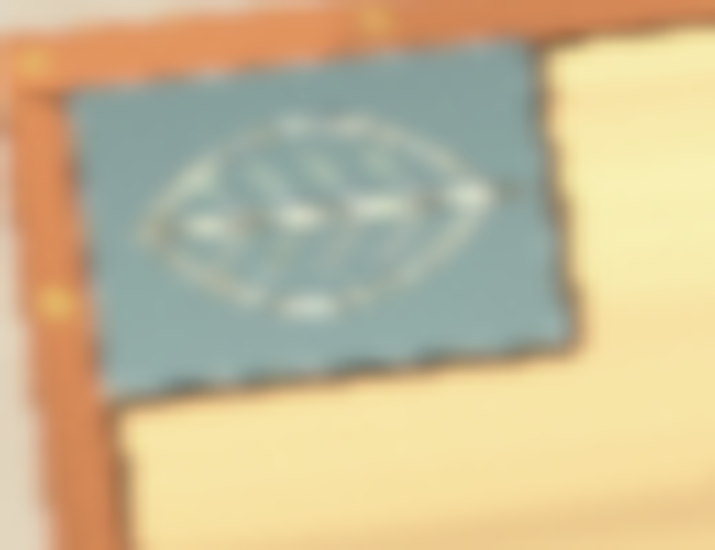

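View pics/s8.png

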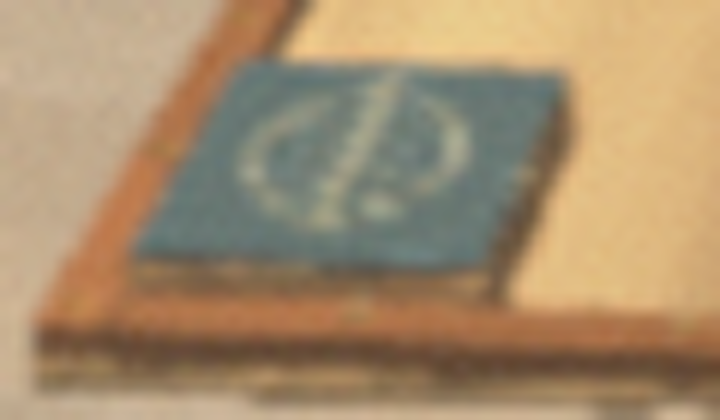

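```bash
python3 -c "
from cell import *
print(job_done())"
```

```text
the job is handed in; nothing more can be done
None
```

The block is home in the register corner, flush against both fences as far as my checks can tell, and I've handed the job in at about 13 s of the 48 s allowed.

- **Moves:** I pushed it with two spread fingertips. First I pushed it +x to the far fence (about 17 N on contact) and +y along that fence to the left fence (about 18 N). Then I re-seated it gently in +x (about 8.5 N); the contact point matched the first +x push to within about 0.1 mm. The arm then retreated clear of the bed.
- **Final position:** fitting both cameras together puts the block's centre at (65.0, 69.9) mm in the bed's frame, against a target of (65, 70), and about 0.2° off square. That is within the measuring error.
- **Where the checks disagreed:** the side camera on its own gave y = 73.2 mm and 0.5° off square. That would put the block inside the fence, so I put it down to corner-picking error. The top camera alone gave (64.3, 69.4). The close-up pictures show no gap at either fence.
- **Other items:** in the last pictures the jars, tin and baren look to be where they started. The brayer was hidden behind the arm in the last full top view, but the arm never worked down near it.

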